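# Shut the two open parts boxes

### The job

There will be grinding at this bench: push the lids of the small black parts case and the open red tin in front of you fully shut with the fingertips, so that no grit gets in. Nothing is to be picked up: both boxes stay standing where they are with their contents inside, and the battery, bolt, roll of tape and fuse box lying about the work are left alone.

Things in the scene. Friction and masses are not known exactly. Their poses are not given: they have to be found in the camera images.
- case: small black moulded parts case (not the big open tool bag at the back, which is furniture), 106 x 145 mm (x, y) and 49 high when shut, loose, about 0.7 kg, standing open on the worktop. Origin: centre of the underside; x points from the front edge to the hinge at the back, z up. Hollow tray with walls up to 42 mm; the lid is a slab 6 mm thick, 144 mm wide along y, hinged along y at the back.
- case_hinge (a point): middle of the black case's hinge line, 50 mm behind its origin and 43 mm above the worktop; axes as case
- case_edge (a point): middle of the free (front) edge of the black case's lid, 98 mm from the hinge line, in the slab's thickness; moves with the lid
- case_lid (a joint): angle of the black case's lid: 0 shut, 1.57 upright, more when it leans away to the back (stop at 3.5); starts at 1.7 to 2.2. The hinge is stiff (friction about 0.08 N m, about 1 N at the edge): the lid stays where it is left, at any angle, so it must be pushed all the way down to 0. It turns by pushing on its back face, which becomes the top when shut (top 48 mm above the worktop).
- tin: red hinged tin, the open one near the robot, 94 x 124 mm (x, y) and 37 high when shut, loose, about 0.7 kg, standing open on the worktop. Origin: centre of the underside; x points from the front edge to the hinge at the back, z up. Hollow, walls 2 mm thick up to 35 mm; the lid is a sheet 2 mm thick, 124 mm wide along y, with a 30 mm wide lip in the middle of its free edge.
- tin_hinge (a point): middle of the red tin's hinge line, 45 mm behind its origin and 35 mm above the worktop; axes as tin
- tin_edge (a point): middle of the free (front) edge of the red tin's lid, 87 mm from the hinge line; moves with the lid
- tin_lid (a joint): angle of the red tin's lid: 0 shut, 1.57 upright, leaning back to its stop at 1.92; starts at 1.72 to 1.88. Its hinge too is stiff enough (friction about 0.03 N m) that the lid stays where it is left and must be pushed all the way down to 0. The back face becomes the top when shut (37 mm above the worktop).
- relay: black cube relay, 28 x 28 x 36 mm, loose in the black case; origin at the centre of its underside
- bolt_in_tin: steel bolt, 19 x 38 x 18 mm, loose in the red tin; origin at the centre of its underside
- battery: orange block battery, 26 x 48 x 18 mm, loose on the worktop in front of the black case; not to be disturbed; origin at the centre of its underside
- bolt: steel hex bolt, 23 x 54 x 21 mm, lying loose on the worktop in front of the red tin; not to be disturbed; origin at the centre of its underside
- green_tape: roll of green tape, 66 mm across, 19 high, loose on the worktop beside or between the two boxes; not to be disturbed; origin at the centre of its underside
- fuse_box: flat white box of fuses, 62 x 100 x 24 mm, loose on the worktop behind the boxes, to the right of the tool bag; not to be disturbed; origin at the centre of its underside
Things that resemble listed ones, but are neither listed nor needed, are in the scene too. What is shaped like the tin but purple is not meant.

How it is judged (in metres and radians):
At the end, for the whole second after the job is handed in: Both lids are shut (within 0.06 rad) and at rest, both boxes stand level within 30 mm of where they were, the relay and the small bolt are inside, and the four bystanders lie within 20 mm of where they were (value of joint each of case_lid, tin_lid below 0.06 rad and velocity of joint case_lid between -0.05 and 0.05 rad/s and distance of each of case, tin from where it was at the start of the episode below 0.03 m and angle between each of case, tin's own z axis and vertical below 0.05 rad and height (world z) of each of case, tin below 0.01 m and velocity of joint tin_lid between -0.05 and 0.05 rad/s and horizontal distance between relay and case below 0.06 m and height (world z) of relay below 0.035 m and horizontal distance between bolt_in_tin and tin below 0.065 m and height (world z) of bolt_in_tin below 0.03 m and distance of each of battery, bolt, green_tape, fuse_box from where it was at the start of the episode below 0.02 m); the robot touches nothing.
It fails at once if the black case is lifted or tipped (height (world z) of case above 0.015 m or angle between case's own z axis and vertical above 0.2 rad).
It fails at once if the black case is shoved more than 30 mm from where it stood (distance of case from where it was at the start of the episode above 0.03 m).
It fails at once if the red tin is lifted or tipped (height (world z) of tin above 0.015 m or angle between tin's own z axis and vertical above 0.2 rad).
It fails at once if the red tin is shoved more than 30 mm from where it stood (distance of tin from where it was at the start of the episode above 0.03 m).
It fails at once if the battery, loose bolt, tape or fuse box is moved more than 20 mm (distance of any of battery, bolt, green_tape, fuse_box from where it was at the start of the episode above 0.02 m).
It also fails if it takes over 48 s, if anything falls off the work surface, if the arm or the gripper's body presses on something with over 40 N, if the wrist force passes 120 N, or if a joint passes its speed limit or range.

### The arm

A 6-joint arm with a two-finger parallel gripper is mounted at the origin on a cart in front of the work surface, level with it; the furniture and walls round the work are solid. World frame = base frame: x ahead of the robot, y to its left, z up, the work surface at z = 0. Lengths are in mm, angles in rad, forces in N, time in s.
With the tool pointing down it reaches from about 350 to 975 mm from the base axis. Payload 7.1 kg.
Tool frame: the origin (TCP) lies at the very end of the fingers, on their centre line; the grasp point (between the pads) lies 19 mm behind it (ctrl.grasp_offset is the distance from the TCP to the grasp point, in mm); z points along the fingers, y is the line along which they close (so a half turn about z gives the same grasp; the last joint's range is limited). The gripper opens to 88 mm and grips with 3 to 60 N. Pads are 20 mm wide; open, the fingers measure 115 mm over their backs; the gripper's body (75 mm by 178 mm) begins 61 mm behind the grasp point.
Start: joints at [1.094, 0.423, 1.63, -0, 1.089, -0.019], TCP at [276.202, 560.64, 222.675] pointing down, gripper open.
Joint ranges: [-3, 3], [-0.9, 2.11], [0.09, 2.58], [-1.31, 4.45], [0.11, 2.69], [-2.54, 2.54]. Speed limits (rad/s): [2.39, 2.39, 3.01, 3.14, 3.14, 3.14].

### API

Orientations are given as a rotation vector (axis times angle).
In Python, from workcell import ctrl, viewer, ticket, models gives the robot as it stands.
- The arm moves only by the tool play_rows, never from a script. Its arguments are lists of equal length, an entry for each row: "dp": the shift along the world's x, y, z in mm, a list of three; "yaw": the turn about the world's z in degrees. In form: {"dp": [[tx, ty, tz], ...], "yaw": [yaw, ...]}. A call has 1 to 8 rows; each row shifts and turns the commanded pose from where the row before left it; what a row does not reach is not made up. A row lasts 1/12 s, in which the tool goes at most 41.7 mm and 7.16 degrees, less where a joint would pass 70% of its speed; a pose out of reach is approached as far as the arm can. A call is refused whole if a number of a shift passes 41.7 or a number of a turn 7.16, either way. A call with a gripper value outside its range is refused whole. "gripper" is the closure, from 0 (fully open) to 1 (shut), set as the call begins (left out, the last holds). The fingers move at their own pace and stop on an object; the grip force is fixed at half the most. Time passes only in rows, so rows that do not move let the fingers close. It gives the time, the measured TCP pose, the force, the opening and the grip force at its end, in the units of the state.
- ctrl.get_obs(): the state, without advancing time (a new reading comes with each control period).
- viewer.get_image(name): name is "scene" or "top"; returns a dict with "pixels" (480x640x3 uint8, red, green, blue), "range_z" (480x640 float32, mm along the optical axis (not along the pixel's ray), 0 where there is no reading), "fx", "fy", "cx", "cy" (pixels), "dist_coeffs" ([k1, k2, p1, p2, k3] as OpenCV has them; the pictures are not rectified), "T" (4x4, takes a point from camera to world coordinates). Camera axes: x right, y up, looking along -z (the intrinsics and any distortion apply to the point x, -y, -z); pixel columns grow to the right and rows downward; lengths in mm; the calibration is good to about 2 mm. A picture is of the moment at which its call begins.
- ticket.close_job(): hands the job in; it is judged then, once.
Trained networks look in a picture, given as the dict that the camera call returned (one of the last four; its "shot" number tells which), for a name from the list of things; names that differ only in an ending like _2 or _b are one class to them, and where a whole thing is asked for, a point or a joint stands for the part that bears it (a point fixed in the world has none). Each returns a list of dicts, best first, with "conf" (0 to 1); they miss things now and then, are a little off and sometimes report something else, mostly with a low value. They report only what shows in the picture. A call takes as long as a camera call. They do not tell look-alikes from the thing itself.
- models.look_for(picture, name): "bbox" ([centre column, centre row, width, height] in pixels, round what is visible of it).
- models.landmark_of(picture, name): "location" ([column, row] in pixels: a listed point, or the origin of a listed thing).
The state is a dict: "t": time; "qpos": joint angles; "qvel": joint speeds; "joint_torque": joint torques, N m; "ee_pos": TCP position; "orientation": TCP orientation; "ft_force": force on the tool from outside, world axes, zero at the start; "moment": the same for the moment, N m; "width": finger opening in mm; "grasp_force": force on a finger pad.
Only numpy, scipy, OpenCV 4.12 (cv2) and the standard library are available. Lean on these libraries where they do the work, as an engineer would, in place of code of your own. Each camera call takes 0.05 s, during which the arm holds its last target. There are 200 camera calls.

## Working session

There is one attempt and no reset: what is moved stays moved. The work goes in short steps, Python scripts to look and compute and a tool call to move; the robot and the scene stay as the last step left them, time stands still between calls to the robot, and variables do not carry over. Pictures are saved under pics/ and viewed, at most 10 in all, crops included, and the job is handed in when it is done.

Besides the shell and the picture viewer there is one more tool, called as name(argument=value, ...), one argument or row to a line, values as JSON. play_rows: Moves the arm, as the interface text tells. Its arguments: {"type":"object","properties":{"dp":{"type":"array"},"yaw":{"type":"array"},"gripper":{"type":"number"}},"required":["dp","yaw"]}

```bash
mkdir -p pics; cat > h.py <<'E'
import numpy as np, cv2
from workcell import ctrl, viewer, ticket, models
def P(im,uv,z=None):
    """pixel -> world, by depth, or on plane z"""
    u,v=uv; K=np.array([[im["fx"],0,im["cx"]],[0,im["fy"],im["cy"]],[0,0,1.]])
    n=cv2.undistortPoints(np.array([[[u,v]]],float),K,np.array(im["dist_coeffs"],float))[0,0]
    r=np.array([n[0],-n[1],-1.]); T=np.array(im["T"]); o=T[:3,3]; d=T[:3,:3]@r
    if z is None: s=im["range_z"][int(round(v)),int(round(u))]
    else: s=(z-o[2])/d[2]
    return o+s*d
def save(im,name): cv2.imwrite("pics/"+name,im["pixels"][:,:,::-1])
E
python3 - <<'E'
from h import *
for c in ["scene","top"]:
    im=viewer.get_image(c); save(im,c+"0.png"); print(c,np.array(im["T"])[:3,3].round())
    for n in ["case","case_hinge","case_edge","tin","tin_hinge","tin_edge","battery","bolt","green_tape","fuse_box"]:
        for l in models.landmark_of(im,n)[:3]:
            print(n,round(l["conf"],2),np.round(l["location"]),P(im,l["location"]).round(), P(im,l["location"],dict(case_hinge=43,tin_hinge=35).get(n,0)).round())
E
```

```text
scene [ -96. -356.  708.]
case 0.67 [406. 310.] [502. -19.  18.] [517. -11.   0.]
case_hinge 0.69 [425. 276.] [624.  15.  -1.] [579.  -8.  43.]
case_edge 0.84 [451. 234.] [624. -24. 128.] [783.  50.   0.]
tin 0.85 [162. 239.] [313. 476.  37.] [336. 521.  -0.]
tin 0.56 [253. 247.] [426. 317.  33.] [451. 349.  -0.]
tin_hinge 0.77 [259. 221.] [528. 412.  -0.] [497. 374.  35.]
tin_hinge 0.74 [169. 215.] [402. 594.  -2.] [376. 544.  35.]
tin_edge 0.8 [262. 186.] [512. 370. 121.] [638. 520.   0.]
tin_edge 0.68 [150. 238.] [299. 500.  35.] [320. 545.   0.]
bolt 0.62 [235. 278.] [361. 302.  -4.] [359. 299.   0.]
green_tape 0.55 [307. 287.] [427. 160.  16.] [439. 172.   0.]
fuse_box 0.86 [459. 251.] [606. -53. 112.] [738.   5.   0.]
top [ 509.  230. 1091.]
case 0.58 [414. 242.] [533.  -6.   1.] [533.  -6.   0.]
case_hinge 0.97 [427. 225.] [567. -27.  43.] [567. -27.  43.]
case_hinge 0.52 [441. 192.] [627. -32. 134.] [638. -57.  43.]
case_edge 0.97 [439. 192.] [626. -30. 131.] [642. -65.   0.]
tin 0.69 [244. 279.] [459. 364.   5.] [459. 365.   0.]
tin 0.68 [174. 336.] [343. 511.  36.] [337. 520.   0.]
tin 0.22 [234. 250.] [521. 386.   0.] [521. 386.   0.]
tin_hinge 0.6 [242. 259.] [503. 369.  -1.] [503. 364.  35.]
tin_edge 0.94 [232. 249.] [525. 391.  -1.] [525. 390.   0.]
tin_edge 0.67 [179. 356.] [301. 501.  39.] [293. 511.   0.]
tin_edge 0.45 [327. 280.] [454. 185.  -1.] [454. 185.   0.]
battery 0.71 [409. 298.] [413.  11.  16.] [411.   8.   0.]
bolt 0.42 [270. 321.] [369. 309.  12.] [367. 310.   0.]
green_tape 0.9 [326. 281.] [452. 188.   1.] [452. 187.   0.]
green_tape 0.22 [410. 296.] [416.   7.  18.] [415.   4.   0.]
fuse_box 0.64 [407. 150.] [730.   9.  27.] [735.   3.   0.]
```

View pics/scene0.png

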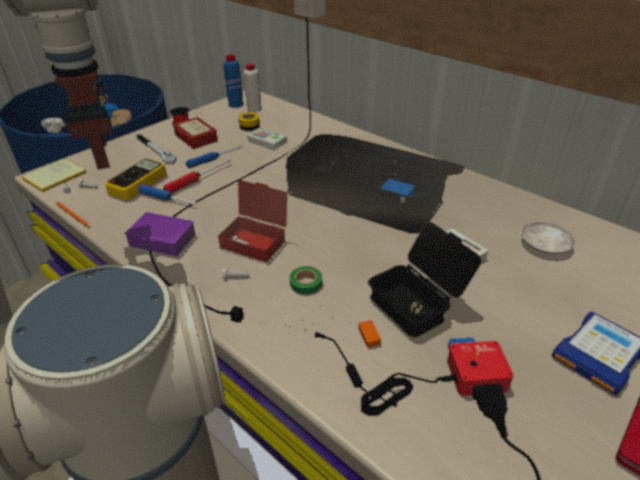

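View pics/top0.png

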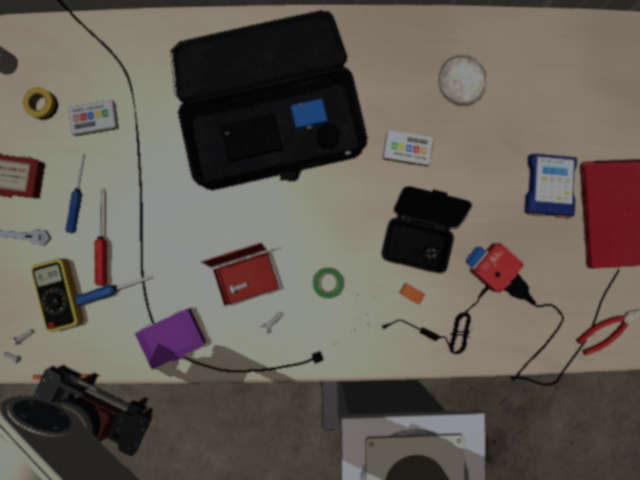

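```bash
python3 - <<'E'
from h import *
im=viewer.get_image("top"); im2=viewer.get_image("scene")
a=cv2.resize(im["pixels"][230:320,195:295],(400,360),interpolation=3); b=cv2.resize(im["pixels"][180:280,370:480],(396,360),interpolation=3)
c=cv2.resize(im2["pixels"][170:270,215:305],(324,240),interpolation=3)
o=np.zeros((600,800,3),np.uint8);o[:360,:400]=a;o[:360,400:796]=np.clip(b.astype(int)*2,0,255);o[360:,:324]=np.clip(c*1.3,0,255)[:240]
d=cv2.resize(im2["pixels"][215:335,365:485],(240,240),interpolation=3);o[360:,400:640]=np.clip(d.astype(int)*2,0,255)
cv2.imwrite("pics/crop.png",o[:,:,::-1])
# clouds
def cloud(im,r0,r1,c0,c1):
    return np.array([np.r_[P(im,(u,v)),im["pixels"][v,u]] for v in range(r0,r1) for u in range(c0,c1) if im["range_z"][v,u]>0])
for nm,m,box,lo in [("case_top",im,(183,275,375,478),55),("case_scene",im2,(215,335,365,485),55),("tin_top",im,(235,310,195,290),45),("tin_scene",im2,(175,265,215,295),45)]:
    q=cloud(m,*box)
    ctr=(570,-30) if "case" in nm else (500,370)
    L=q[(q[:,2]>lo)&(q[:,2]<160)&(np.hypot(q[:,0]-ctr[0],q[:,1]-ctr[1])<110)][:,:3]
    if len(L)<20: print(nm,len(L));continue
    # RANSAC-free plane: iterative svd
    for _ in range(6):
        c=np.median(L,0); n=np.linalg.svd(L-L.mean(0))[2][2]; e=abs((L-L.mean(0))@n); L=L[e<max(4,2*np.median(e))]
    n*=np.sign(n[0]); print(nm,len(L),"n",n.round(3),"hingeyaw",np.degrees(np.arctan2(n[1],n[0])).round(1),"c",L.mean(0).round(),"tilt",(np.arctan2(abs(n[2]),np.hypot(*n[:2]))).round(2),"min",L.min(0).round(),"max",L.max(0).round())
    R=q[(q[:,2]>22)&(q[:,2]<lo-3)&(np.hypot(q[:,0]-ctr[0],q[:,1]-ctr[1])<140)]
    (cx,cy),s,ang=cv2.minAreaRect(R[:,:2].astype(np.float32)); print("  rim",len(R),round(cx),round(cy),np.round(s),round(ang,1))
E
```

```text
case_top 2035 n [ 0.825 -0.209 -0.525] hingeyaw -14.2 c [603. -25.  95.] tilt 0.55 min [563. -97.  55.] max [639.  49. 135.]
  rim 1477 520 -38 [210. 103.] 75.7
case_scene 3028 n [ 0.829 -0.203 -0.521] hingeyaw -13.8 c [598. -31.  92.] tilt 0.55 min [ 560. -100.   55.] max [636.  47. 131.]
  rim 2015 527 -8 [148. 108.] 77.1
tin_top 540 n [ 0.946  0.282 -0.158] hingeyaw 16.6 c [511. 374.  90.] tilt 0.16 min [487. 313.  45.] max [533. 434. 130.]
  rim 244 462 359 [ 87. 121.] 16.5
tin_scene 1528 n [ 0.946  0.284 -0.154] hingeyaw 16.7 c [508. 372.  84.] tilt 0.15 min [484. 312.  45.] max [533. 434. 126.]
  rim 739 460 359 [ 94. 124.] 17.3
```

View pics/crop.png

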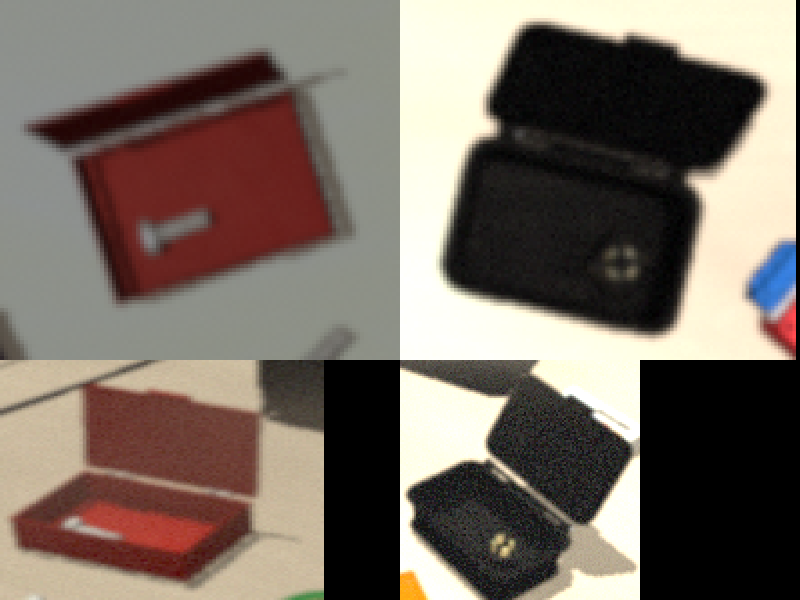

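The top-left and lower-left crops show the open red tin, with the small bolt inside, at about (245,280) in the top view. The right crops show the small black case, with the relay inside, at about (425,235).

- **Tin candidates:** red open (245,280), purple shut (170,335) and red boxes (20,175), (495,262) and (615,215). The tin meant is the red one that is open with its lid up.
- **Case candidates:** small black (425,235) and the big tool bag (270,100). The small one is meant.

```bash
python3 - <<'E'
from h import *
o=ctrl.get_obs(); R=cv2.Rodrigues(np.array(o["orientation"],float))[0]; print(o["t"],np.round(o["ee_pos"]),"tool y yaw",np.degrees(np.arctan2(R[1,1],R[0,1])))
def path(H,yaw,pts):
    a=np.radians(yaw); q=np.array([[H[0]+u*np.cos(a),H[1]+u*np.sin(a),z] for u,z in pts]); print(q.round()); print(np.diff(q,axis=0).round(1))
path((503,372),16.8,[(50,150),(50,97),(10,100),(-22,91),(-36,80),(-46,67),(-53,52),(-55,36),(-55,34)])
path((573,-18),-14,[(92,160),(92,112),(50,115),(15,123),(-26,115),(-44,102),(-57,87),(-66,69),(-70,48),(-70,45)])
E
```

```text
1.2 [276. 561. 223.] tool y yaw 63.770427077493856
[[551. 386. 150.]
 [551. 386.  97.]
 [513. 375. 100.]
 [482. 366.  91.]
 [469. 362.  80.]
 [459. 359.  67.]
 [452. 357.  52.]
 [450. 356.  36.]
 [450. 356.  34.]]
[[  0.    0.  -53. ]
 [-38.3 -11.6   3. ]
 [-30.6  -9.2  -9. ]
 [-13.4  -4.  -11. ]
 [ -9.6  -2.9 -13. ]
 [ -6.7  -2.  -15. ]
 [ -1.9  -0.6 -16. ]
 [  0.    0.   -2. ]]
[[662. -40. 160.]
 [662. -40. 112.]
 [622. -30. 115.]
 [588. -22. 123.]
 [548. -12. 115.]
 [530.  -7. 102.]
 [518.  -4.  87.]
 [509.  -2.  69.]
 [505.  -1.  48.]
 [505.  -1.  45.]]
[[  0.    0.  -48. ]
 [-40.8  10.2   3. ]
 [-34.    8.5   8. ]
 [-39.8   9.9  -8. ]
 [-17.5   4.4 -13. ]
 [-12.6   3.1 -15. ]
 [ -8.7   2.2 -18. ]
 [ -3.9   1.  -21. ]
 [  0.    0.   -3. ]]
```

play_rows(
  dp=[
    [0,0,0],
    [0,0,0],
  ],
  yaw=[0,0],
  gripper=1,
)

```text
t: 1.37
ee_pos: [276.2, 560.7, 222.7]
orientation: [0.713, 3.06, 0.0]
ft_force: [1.0, 0.5, 0.2]
width: 77.9
grasp_force: 0.0
```

play_rows(
  dp=[
    [35,-22,0],
    [35,-22,0],
    [35,-22,0],
    [35,-22,0],
    [35,-22,0],
    [35,-22,0],
    [35,-22,0],
    [30,-21,0],
  ],
  yaw=[6,6,6,6,6,6,7,0],
)

```text
t: 2.03
ee_pos: [553.4, 384.1, 222.8]
orientation: [-0.468, 3.106, 0.0]
ft_force: [-0.2, 0.5, -0.5]
width: 24.7
grasp_force: 0.0
```

play_rows(
  dp=[
    [0,0,0],
    [0,0,-30],
    [0,0,-35],
    [0,0,0],
  ],
  yaw=[0,0,0,0],
)

```text
t: 2.37
ee_pos: [547.8, 383.2, 151.4]
orientation: [0.455, -3.099, 0.007]
ft_force: [-1.7, -0.6, -1.9]
width: 0.9
grasp_force: 0.0
```

play_rows(
  dp=[
    [0,0,0],
    [4,1,-20],
    [0,0,-20],
    [0,0,-13],
    [0,0,0],
    [0,0,0],
  ],
  yaw=[0,0,0,0,0,0],
)

```text
t: 2.87
ee_pos: [555.2, 387.1, 105.5]
orientation: [-0.459, 3.108, 0.0]
ft_force: [1.3, 0.2, 0.3]
width: 0.2
grasp_force: 0.0
```

play_rows(
  dp=[
    [-14,-4,-2],
    [-14,-4,-2],
    [-14,-4,-2],
    [-10,-3,-3],
    [-10,-3,-3],
    [-10,-3,-3],
    [0,0,0],
  ],
  yaw=[0,0,0,0,0,0,0],
)

```text
t: 3.45
ee_pos: [481.2, 364.9, 89.4]
orientation: [0.458, -3.106, 0.001]
ft_force: [0.2, -0.2, 0.8]
width: 0.8
grasp_force: 0.0
```

play_rows(
  dp=[
    [-7,-2,-5],
    [-6,-2,-5],
    [-5,-2,-6],
    [-4,-1,-7],
    [-4,-1,-7],
    [-3,-1,-8],
    [-2,0,-8],
    [0,0,0],
  ],
  yaw=[0,0,0,0,0,0,0,0],
)

```text
t: 4.12
ee_pos: [450.6, 355.6, 41.5]
orientation: [0.458, -3.105, 0.003]
ft_force: [-0.7, 0.1, -0.1]
width: 0.4
grasp_force: 0.0
```

```bash
python3 - <<'E'
from h import *
im=viewer.get_image("scene"); cv2.imwrite("pics/s1.png",cv2.resize(im["pixels"][120:300,180:420],(720,540))[:,:,::-1]); o=ctrl.get_obs(); print(o["ee_pos"],o["ft_force"])
E
```

```text
[451.05976379 355.85574587  42.22137354] [-0.05468154 -1.34332632  0.7453735 ]
```

View pics/s1.png

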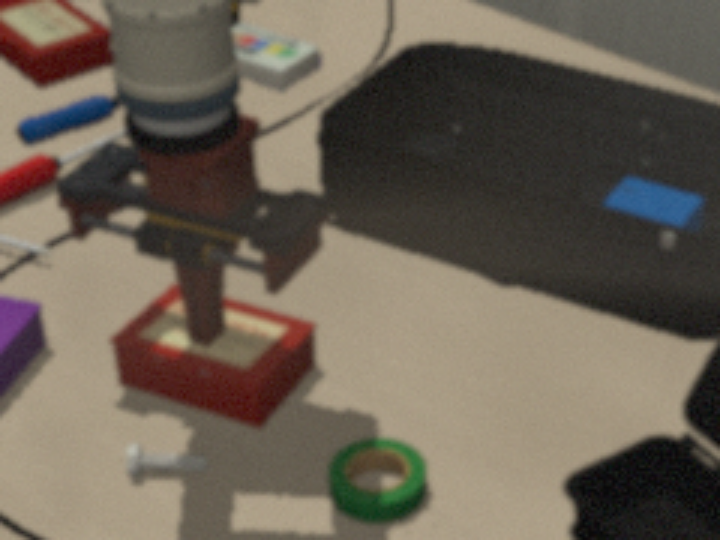

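The lid is almost shut, with the fingertips on it. I'll press it down gently.

play_rows(
  dp=[
    [0,0,-2],
    [0,0,-2],
    [0,0,-1],
    [0,0,-1],
    [0,0,0],
  ],
  yaw=[0,0,0,0,0],
)

```text
t: 4.58
ee_pos: [452.3, 356.7, 38.0]
orientation: [-0.458, 3.108, 0.0]
ft_force: [-0.1, 0.2, 1.9]
width: 0.5
grasp_force: 1.0
```

play_rows(
  dp=[
    [0,0,-1],
    [0,0,-1],
    [0,0,0],
    [0,0,0],
  ],
  yaw=[0,0,0,0],
)

```text
t: 4.92
ee_pos: [452.3, 356.7, 37.5]
orientation: [-0.458, 3.108, 0.0]
ft_force: [-5.3, -3.0, 18.9]
width: 0.7
grasp_force: 9.5
```

play_rows(
  dp=[
    [0,0,15],
    [0,0,35],
    [0,0,40],
    [0,0,40],
    [0,0,40],
    [0,-30,0],
    [0,-40,0],
    [0,-40,0],
  ],
  yaw=[0,0,0,0,0,-6,-6,-6],
)

```text
t: 5.58
ee_pos: [452.4, 246.3, 206.8]
orientation: [0.038, 3.139, 0.002]
ft_force: [0.5, 0.2, -0.7]
width: 0.2
grasp_force: 0.0
```

play_rows(
  dp=[
    [10,-40,0],
    [20,-36,0],
    [20,-36,0],
    [20,-36,0],
    [20,-36,0],
    [20,-36,0],
    [25,-30,0],
    [25,-30,0],
  ],
  yaw=[-6,-6,0,0,0,0,0,0],
)

```text
t: 6.25
ee_pos: [612.9, -35.6, 205.9]
orientation: [0.363, 3.12, 0.0]
ft_force: [0.2, 1.2, -0.2]
width: 0.3
grasp_force: 0.0
```

play_rows(
  dp=[
    [25,-7,0],
    [25,0,0],
    [0,0,0],
    [0,0,0],
    [0,0,0],
  ],
  yaw=[0,0,0,0,0],
)

```text
t: 6.67
ee_pos: [661.3, -40.1, 205.2]
orientation: [-0.361, -3.119, 0.0]
ft_force: [-0.3, 0.4, 0.4]
width: 0.4
grasp_force: 0.0
```

play_rows(
  dp=[
    [0,0,-25],
    [0,0,-30],
    [0,0,-25],
    [0,0,-13],
    [0,0,0],
    [0,0,0],
  ],
  yaw=[0,0,0,0,0,0],
)

```text
t: 7.17
ee_pos: [661.7, -40.0, 112.8]
orientation: [-0.361, -3.12, 0.0]
ft_force: [-0.0, 0.4, 0.0]
width: 0.7
grasp_force: 0.0
```

play_rows(
  dp=[
    [-10,2,0],
    [-10,3,1],
    [-10,2,1],
    [-10,3,1],
    [-9,2,2],
    [-9,2,2],
    [-8,2,2],
    [-8,2,2],
  ],
  yaw=[0,0,0,0,0,0,0,0],
)

```text
t: 7.83
ee_pos: [587.0, -22.1, 123.8]
orientation: [-0.362, -3.12, 0.0]
ft_force: [0.5, 0.3, -1.5]
width: 0.4
grasp_force: 0.8
```

play_rows(
  dp=[
    [-10,2,-1],
    [-10,3,-2],
    [-10,2,-2],
    [-10,3,-3],
    [-9,2,-6],
    [-9,2,-7],
    [0,0,0],
  ],
  yaw=[0,0,0,0,0,0,0],
)

```text
t: 8.42
ee_pos: [526.7, -7.9, 100.8]
orientation: [-0.361, -3.116, 0.0]
ft_force: [-0.4, 1.1, -0.4]
width: 0.7
grasp_force: 0.0
```

```bash
python3 - <<'E'
from h import *
im=viewer.get_image("scene"); cv2.imwrite("pics/s2.png",cv2.resize(im["pixels"][150:360,220:500],(800,600))[:,:,::-1]); o=ctrl.get_obs(); print(o["ee_pos"],o["ft_force"])
E
```

```text
[527.91530291  -8.08703446 101.37061168] [ 0.37873585 -0.78438665 -0.77277966]
```

View pics/s2.png

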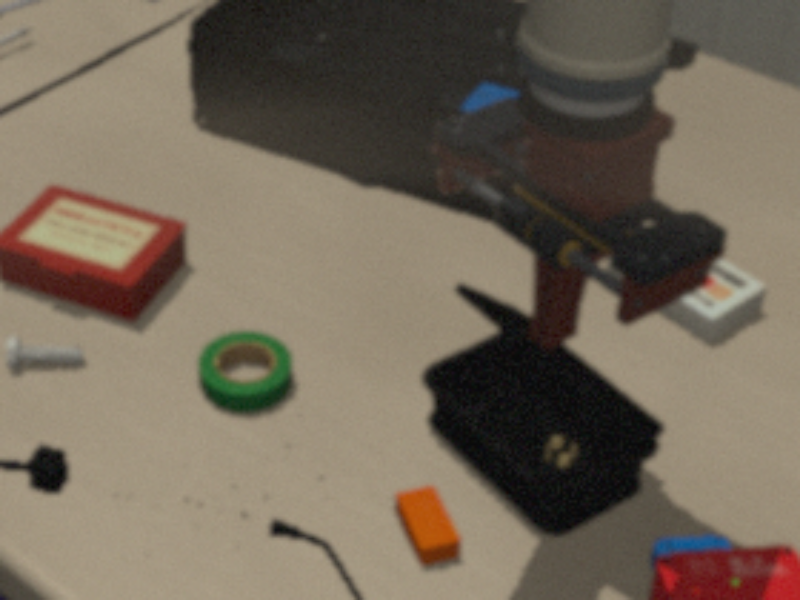

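The tin is shut. The case lid is following the fingertips down, so I'll continue along the arc.

play_rows(
  dp=[
    [-5,1,-6],
    [-5,1,-6],
    [-4,1,-7],
    [-3,1,-7],
    [-3,1,-8],
    [-2,1,-8],
    [-1,0,-7],
    [0,0,0],
  ],
  yaw=[0,0,0,0,0,0,0,0],
)

```text
t: 9.13
ee_pos: [505.9, -2.3, 52.0]
orientation: [-0.362, -3.118, 0.0]
ft_force: [-0.1, 1.0, 0.4]
width: 0.5
grasp_force: 0.0
```

play_rows(
  dp=[
    [0,0,-2],
    [0,0,-1],
    [0,0,-1],
    [0,0,-1],
    [0,0,0],
  ],
  yaw=[0,0,0,0,0],
)

```text
t: 9.55
ee_pos: [507.4, -2.4, 48.7]
orientation: [0.362, 3.12, 0.0]
ft_force: [-0.5, 1.0, 0.7]
width: 0.8
grasp_force: 0.0
```

play_rows(
  dp=[
    [0,0,-1],
    [0,0,-1],
    [0,0,0],
    [0,0,0],
  ],
  yaw=[0,0,0,0],
)

```text
t: 9.88
ee_pos: [507.5, -2.4, 47.7]
orientation: [0.362, 3.12, 0.0]
ft_force: [-3.8, -0.4, 12.4]
width: 0.2
grasp_force: 6.5
```

Pushing at 12 N moves it no further, so the lid is at its stop. I'll lift off and check.

play_rows(
  dp=[
    [0,0,10],
    [0,0,30],
    [0,0,40],
    [0,0,40],
    [0,0,40],
    [-20,40,0],
    [-20,40,0],
    [-20,40,0],
  ],
  yaw=[0,0,0,0,0,0,0,0],
)

```text
t: 10.55
ee_pos: [451.2, 110.2, 208.2]
orientation: [0.365, 3.117, 0.002]
ft_force: [0.9, -0.2, 0.0]
width: 0.4
grasp_force: 0.0
```

play_rows(
  dp=[
    [-20,20,0],
    [0,20,0],
    [0,0,0],
    [0,0,0],
  ],
  yaw=[0,0,0,0],
)

```text
t: 10.88
ee_pos: [431.4, 150.1, 207.1]
orientation: [0.358, 3.12, 0.0]
ft_force: [-0.1, 0.2, -0.1]
width: 0.4
grasp_force: 0.0
```

```bash
python3 - <<'E'
from h import *
im=viewer.get_image("top"); save(im,"end.png")
for nm,H,yaw,r in [("tin",(503,372),16.8,75),("case",(573,-18),-14,85)]:
    a=np.radians(yaw); T=np.linalg.inv(np.array(im["T"]))
    pts=np.array([P(im,(u,v)) for v in range(190,320) for u in range(200,475) if im["range_z"][v,u]>0])
    d=pts[:,:2]-np.array(H); u=d@[np.cos(a),np.sin(a)]; w=d@[-np.sin(a),np.cos(a)]
    m=(u<-5)&(u>-r)&(abs(w)<50)&(pts[:,2]<150)
    p=np.polyfit(u[m],pts[m,2],1); print(nm,m.sum(),"slope",p[0].round(3),"z",np.percentile(pts[m,2],[5,50,95]).round())
    k=(pts[:,2]>25)&(pts[:,2]<60)&(abs(u+45)<80)&(abs(w)<85); c=cv2.minAreaRect(pts[k][:,:2].astype(np.float32)); print(np.round(c[0]),np.round(c[1]))
for n in ["battery","bolt","green_tape","fuse_box"]:
    print(n,[(P(im,l["location"],0).round()[:2],round(l["conf"],2)) for l in models.landmark_of(im,n)[:1]])
E
```

```text
tin 1584 slope -0.001 z [35. 39. 42.]
[459. 359.] [ 94. 125.]
case 1775 slope -0.004 z [45. 48. 51.]
[525.  -5.] [144. 105.]
battery []
bolt [(array([364., 305.]), 0.56)]
green_tape [(array([452., 189.]), 0.6)]
fuse_box [(array([738.,   4.]), 0.65)]
```

View pics/end.png

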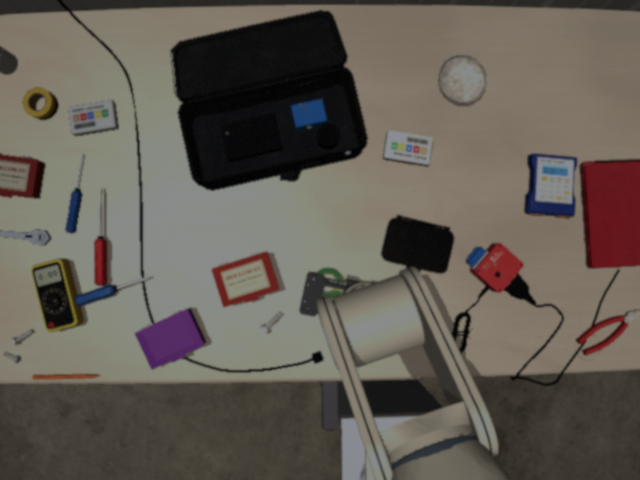

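Both lids are flat, at (245,280) and (418,243), and the boxes haven't moved. The arm is clear of everything, so I'll hand the job in.

```bash
python3 -c "
from h import *
print(ticket.close_job())"
```

```text
the job is handed in; nothing more can be done
None
```

Both lids (black case and red tin) are pushed fully shut with the boxes where they stood, the bolt, tape and fuse box measure unmoved (the battery was hidden behind the arm in the last picture), and the job is handed in at about 11 s of the 48 s allowed; no verdict was returned.

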